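# Charge the orange duster can at the bench filling station

### The arm

A 6-joint arm with a two-finger parallel gripper is mounted at the origin on the work surface. World frame = base frame: x ahead of the robot, y to its left, z up, the work surface at z = 0. Lengths are in m, angles in rad, forces in N, time in s.
With the tool pointing down it reaches from about 0.275 to 0.75 m from the base axis. Payload 10.2 kg.
Tool frame: the origin (TCP) lies at the centre of the arm's flange, where the gripper is bolted on; the fingertips stand 173 mm ahead of it and the grasp point (between the pads) lies 155 mm ahead of it; x points along the fingers, z is the direction in which the jaws open and shut, and the axes are right-handed (so a half turn about x gives the same grasp; the last joint's range is limited). The gripper opens to 85 mm and grips with 20 to 120 N. Pads are 22 mm wide; open, the fingers measure 114 mm over their backs; the gripper's body (76 mm by 85 mm) begins 54 mm behind the grasp point. The pads swing forward as they close: fully open they stand 13 mm farther back than shut.
Start: joints at [1.046, 0.313, 1.498, -0, 1.331, -0.223], TCP at [0.156, 0.501, 0.405] pointing down, gripper open.
Joint ranges: [-2.94, 2.94], [-0.97, 2.17], [0.19, 2.56], [-1.23, 4.37], [0.02, 3.11], [-2.88, 2.88]. Speed limits (rad/s): [2.39, 2.39, 3.01, 3.14, 3.14, 3.14].

### API

Orientations are given as a rotation vector (axis times angle).
In Python, from station import r gives the robot as it stands.
- The arm moves only by the tool send_rows, never from a script. Its argument "increments" is a list of rows, each an object of numbers: "tx", "ty", "tz": the shift along the tool's x, y, z in m; "rx", "ry", "rz": the turn, a rotation vector about the tool's x, y, z in degrees. A call has 1 to 20 rows; each row shifts and turns the commanded pose from where the row before left it, along the tool's axes as they then stand; what a row does not reach is not made up. A row lasts 1/8 s, in which the tool goes at most 62.5 mm and 10.7 degrees, less where a joint would pass 70% of its speed; a pose out of reach is approached as far as the arm can. A call with a gripper value outside its range is refused whole. "gripper" is the finger opening in m, from 0 to 0.0854, set as the call begins (left out, the last holds). The fingers move at their own pace and stop on an object; "force" is the grip in N (left out, the last holds). Time passes only in rows, so rows that do not move let the fingers close. It gives the time, the measured TCP pose, the force and the opening at its end, in the units of the state.
- r.state(): the state, without advancing time (a new reading comes with each control period).
- r.get_image(name): name is "scene" or "top"; returns a dict with "pixels" (384x512x3 uint8, red, green, blue), "fov_y" (degrees; the focal length in pixels is half the picture's height over the tangent of half this angle, whatever the lens; pixels are square), "cx", "cy" (the principal point, pixels), "origin" and "orientation" of the camera in the world. Camera axes: x right, y down, z forward; pixel columns grow to the right and rows downward; lengths in m; the calibration is good to about 2 mm. A picture is of the moment at which its call begins. There is no depth.
- r.hand_in(): hands the job in, once; it reports no verdict.
The state is a dict: "clock": time; "qpos": joint angles; "joint_vel": joint speeds; "tau": joint torques, N m; "tcp_pos": TCP position; "ee_rot": TCP orientation; "force": force on the tool from outside, world axes, zero at the start; "ft_torque": the same for the moment, N m; "width": finger opening in m.
Only numpy, scipy, OpenCV 4.12 (cv2) and the standard library are available. Lean on these libraries where they do the work, as an engineer would, in place of code of your own. Each camera call takes 0.05 s, during which the arm holds its last target.

### The job

Get the filling station ready by closing the red vent valve and then opening the blue air supply valve, each turned right to its stop. Charge the orange-headed duster can by standing it on the sprung filling dock and pressing it all the way down for at least two seconds without a break, then set it down upright, not dropped, in the empty bay of the grey caddy. Leave both valves as you have set them and everything else where it stands.

Things in the scene. Friction and masses are not known exactly. Their poses are not given: they have to be found in the camera images.
- station: Filling station fixed to the bench, left or right of the robot (the caddy on the other side): grey base 190 x 220 x 16 mm, origin at the centre of its underside. In its frame (mm): red valve axis (-50, 56), blue valve axis (50, 56) on an aluminium manifold 158 x 46, 56 high; filling dock axis (-20, -52), 74 across, 66 high; gauge (62, -52), 52 across, 76 high. Turned up to 0.35 rad.
- vent (a joint): Angle of the red vent valve, rad. 0 = wide open (bar along the station's y), 1.5 = closed, against its stop. It grows clockwise seen from above: the bar's long axis points along the station's y axis turned by -vent. It starts between 0 and 0.6. Light friction, about 0.08 N m; stays where left.
- vent_grip (a point): Centre of the red valve's handle, on its turning axis: a horizontal bar 58 long x 12 thick x 22 mm high; the point is 1 mm above mid-height, 78 mm above the bench.
- supply (a joint): Angle of the blue air supply valve, rad. 0 = shut (bar along the station's x), 1.5 = open, against its stop. It grows anticlockwise seen from above: the bar's long axis points along the station's x axis turned by +supply. It starts between 0 and 0.1. Light friction, about 0.08 N m; stays where left.
- supply_grip (a point): Centre of the blue valve's handle, on its turning axis: same bar, same height as the red one.
- pad (a joint): How far the sprung pad of the filling dock is pressed down, m. 0 = up, 0.012 = fully down. Spring: it starts to move at about 6 N (more than the can's weight) and is fully down at about 16 N; it comes back up when let go.
- pad_top (a point): Centre of the sprung pad's upper face (black rubber), 83 mm above the bench when up; z up. The pad is a disc with an orange locating rim, inner diameter 64 mm, rising 5 mm above this face, into which the can's foot fits loosely.
- can: The can to charge: round aluminium can with an orange head and an orange band, 50 mm in diameter; straight side from the foot to 114 mm, then a shoulder, head 26 mm across up to 146 mm. Origin at the centre of its foot, z along the can. Mass 0.2 to 0.42 kg. It stands on the bench in a row with the blue and the green can, in any order.
- caddy: Grey open caddy fixed to the bench, 200 x 200 mm, walls 55 mm high, 5 mm thick, floor 5 mm thick, divided by a cross into four bays of about 92 x 92 mm, centred at (+-49, +-49) mm in its frame. Origin at the centre of its underside.
- bay (a point): Centre of the floor of the caddy's empty bay, at (-49, 49) mm in its frame, 5 mm above the bench. The can goes here.
- can_blue: Bystander: same can with a blue head, standing. Origin at the centre of its foot.
- can_green: Bystander: same can with a green head, standing. Origin at the centre of its foot.
- lens: Bystander: black camera lens, 66 mm in diameter, 120 mm high, standing in the caddy's bay at (49, 49) mm, next to the empty one. Origin at the centre of its foot.
- battery: Bystander: black camera battery, 56 x 40 x 48 mm high, in the caddy's bay at (-49, -49) mm. Origin at the centre of its underside.
- filter_tin: Bystander: round steel tin with a black lid, 73 mm across, 32 mm high, in the caddy's bay at (49, -49) mm. Origin at the centre of its underside.
- tape: Bystander: roll of black tape lying flat beyond the cans, 96 mm across, 48 mm high. Origin at the centre of its underside.
- driver: Bystander: screwdriver between the robot and the cans, red handle, 150 mm long, 26 mm thick, lying across in front of the robot. Origin at the middle of its length, on the bench.

How it is judged:
By the outcome, as a careful person would: the job done as asked, in the order asked, and still so for the second after the job is handed in, with the robot touching nothing.
It also fails if it takes over 70 s, if anything falls off the work surface, if the arm or the gripper's body presses on something with over 40 N, if the wrist force passes 120 N, or if a joint passes its speed limit or range.

## Working session

There is one attempt and no reset: what is moved stays moved. The work goes in short steps, Python scripts to look and compute and a tool call to move; the robot and the scene stay as the last step left them, time stands still between calls to the robot, and variables do not carry over. Pictures are saved under pics/ and viewed, and the job is handed in when it is done.

Besides the shell and the picture viewer there is one more tool, called after "Emit:" as name(argument=value, ...) on one line, values as JSON. send_rows: Moves the arm, as the interface text tells. Its arguments: {"type":"object","properties":{"increments":{"type":"array"},"gripper":{"type":"number"},"force":{"type":"number"}},"required":["increments"]}

```bash
mkdir -p pics; ls; python3 - <<'E'
from station import r
import cv2
s=r.state()
for k,v in s.items(): print(k,v)
for n in("scene","top"):
    d=r.get_image(n); cv2.imwrite(f"pics/{n}0.png",cv2.cvtColor(d["pixels"],cv2.COLOR_RGB2BGR))
    print({k:v for k,v in d.items() if k!="pixels"})
E
```

```text
pics
clock 0.0
qpos [ 1.04561145e+00  3.13428252e-01  1.49842857e+00  2.32773256e-05
  1.33103453e+00 -2.23400561e-01]
joint_vel [-0.00081186 -0.00151029  0.00026632 -0.00107113  0.00086636  0.0008816 ]
tau [ 1.99205337e-03 -4.12240541e+01 -2.59761661e+01  1.02755318e-04
  3.70327849e-03 -1.98489630e-05]
tcp_pos [0.15603078 0.50123276 0.40414928]
ee_rot [-0.98465553  1.33821798  0.98382821]
force [-0.02631055  0.16741391  0.37753489]
ft_torque [-0.00385352 -0.04738794 -0.01422738]
width 0.0852881800324874
{'fov_y': 55.492660948659335, 'cx': 254.56060679426173, 'cy': 191.4740813398139, 'origin': array([1.20749078, 0.29523924, 0.65218648]), 'orientation': array([-1.38697631, -2.07272559,  0.9846053 ])}
{'fov_y': 42.21025244116834, 'cx': 240.82561300162658, 'cy': 191.8584674275395, 'origin': array([ 0.48240293, -0.012911  ,  1.24127779]), 'orientation': array([-2.19516215,  2.1586976 , -0.09588914])}
```

View pics/scene0.png

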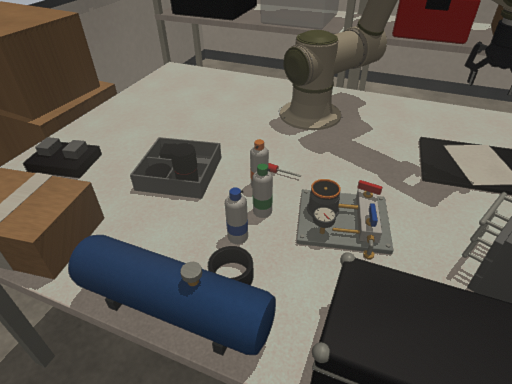

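View pics/top0.png

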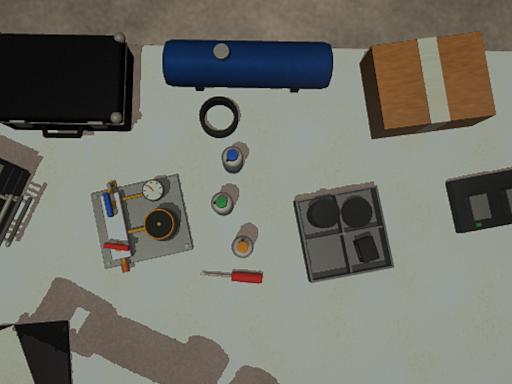

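The top view shows the station at left (red bar ~(117,246), blue bar ~(109,204), dock ~(159,224)). The orange can is at ~(242,246), and the caddy is at right with its empty bay at lower left ~(324,256). Next I measure.

```bash
cat > h.py <<'E'
import numpy as np, cv2
from scipy.spatial.transform import Rotation as R
from station import r
def grab(n,save=None):
    d=r.get_image(n)
    d["bgr"]=cv2.cvtColor(d["pixels"],cv2.COLOR_RGB2BGR); d["hsv"]=cv2.cvtColor(d["bgr"],cv2.COLOR_BGR2HSV)
    d["f"]=d["pixels"].shape[0]/2/np.tan(np.radians(d["fov_y"])/2); d["R"]=R.from_rotvec(d["orientation"]).as_matrix()
    if save: cv2.imwrite(save,d["bgr"])
    return d
def ray(d,uv,z):
    uv=np.atleast_2d(uv).astype(float)
    c=np.c_[(uv[:,0]-d["cx"])/d["f"],(uv[:,1]-d["cy"])/d["f"],np.ones(len(uv))]@d["R"].T
    return d["origin"]+c*((z-d["origin"][2])/c[:,2])[:,None]
def proj(d,P):
    c=(np.atleast_2d(P)-d["origin"])@d["R"]
    return c[:,:2]/c[:,2:]*d["f"]+[d["cx"],d["cy"]]
def mask(d,h0,h1,s=120,v=60):
    H,S,V=cv2.split(d["hsv"]); 
    hm=((H>=h0)&(H<=h1)) if h0<=h1 else ((H>=h0)|(H<=h1))
    return (hm&(S>=s)&(V>=v)).astype(np.uint8)
def blobs(m,amin=12):
    n,l,st,c=cv2.connectedComponentsWithStats(m)
    return [(st[i,4],c[i].round(1),st[i,:4],l==i) for i in range(1,n) if st[i,4]>=amin]
E
python3 - <<'E'
from h import *
d=grab("top")
for nm,a in dict(red=(172,4),orange=(5,16),blue=(105,125),green=(50,80)).items():
    for b in blobs(mask(d,*a)):
        if 85<b[1][0]<300 and b[1][1]>100: 
            ys,xs=np.nonzero(b[3]); rr=cv2.minAreaRect(np.c_[xs,ys].astype(np.float32))
            print(nm,b[0],b[1],b[2],rr)
z=cv2.resize(d["bgr"][165:290,80:280],None,fx=4,fy=4,interpolation=cv2.INTER_CUBIC);cv2.imwrite("pics/z1.png",z)
z=cv2.resize(d["bgr"][170:295,280:410],None,fx=4.5,fy=4.5,interpolation=cv2.INTER_CUBIC);cv2.imwrite("pics/z2.png",z)
E
```

```text
red 122 [115.5 246.2] [103 243  26   8] ((115.54369354248047, 246.17250061035156), (25.177188873291016, 4.823975563049316), 7.594643592834473)
red 288 [246.5 276.9] [231 272  31  11] ((246.05174255371094, 276.87933349609375), (30.477693557739258, 9.71632194519043), 4.763641834259033)
orange 80 [148.5 223.8] [143 209  17  31] ((149.98252868652344, 224.8690185546875), (30.39765167236328, 14.141517639160156), 82.40535736083984)
orange 86 [168.8 224.4] [159 209  16  31] ((167.1960906982422, 224.50315856933594), (13.636240005493164, 30.148874282836914), 6.115502834320068)
orange 27 [242.9 244.2] [237 241  11  11] ((243.0377655029297, 245.132080078125), (10.878399848937988, 7.381771564483643), 29.05460548400879)
orange 61 [124.9 266.8] [121 262   9  10] ((124.82354736328125, 266.7941589355469), (9.216353416442871, 6.5484619140625), 75.96376037597656)
blue 98 [231.8 154.8] [227 149  11  12] ((231.75003051757812, 154.75001525878906), (10.60660171508789, 9.899494171142578), 45.0)
blue 113 [107.3 204.3] [103 193   9  24] ((107.3176498413086, 204.4293975830078), (24.187747955322266, 4.555540084838867), 77.47119140625)
green 93 [221.  201.8] [216 197  11  11] ((221.00003051757812, 202.00003051757812), (9.899494171142578, 9.899494171142578), 45.0)
```

View pics/z1.png

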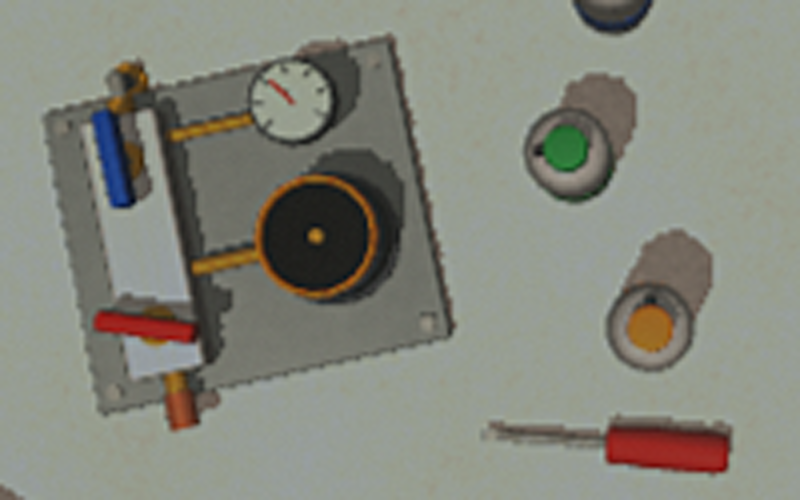

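View pics/z2.png

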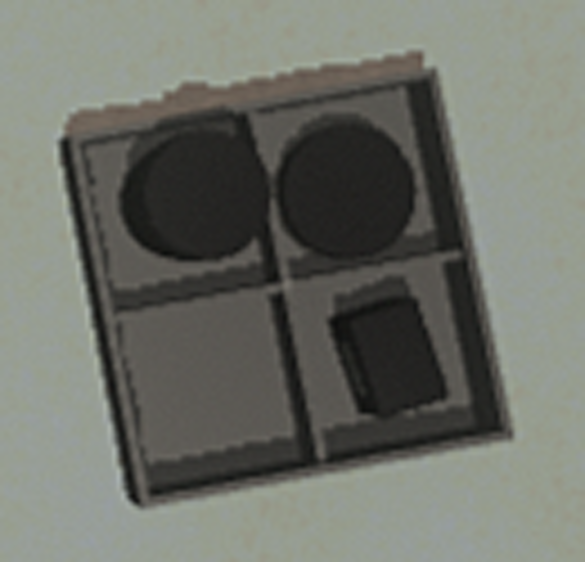

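```bash
cat > m.py <<'E'
from h import *
d=grab("top"); e=grab("scene")
z1=lambda a:(np.array(a)+.5)/4-.5+[80,165]
z2=lambda a:(np.array(a)+.5)/4.5-.5+[280,170]
S=ray(d,z1([(45,112),(393,37),(453,335),(103,413)]),.016)[:,:2]*1e3
print("station corners",S.round(1).tolist(),S.mean(0).round(1),[np.linalg.norm(S[i]-S[i-1]).round(1) for i in range(4)])
for i in range(4): 
    v=S[i]-S[i-1]; print(np.degrees(np.arctan2(v[1],v[0])).round(1)%90)
C=ray(d,z2([(72,135),(437,70),(512,435),(145,505)]),.055)[:,:2]*1e3
print("caddy",C.round(1).tolist(),C.mean(0).round(1),[np.linalg.norm(C[i]-C[i-1]).round(1) for i in range(4)], "cross",ray(d,z2((280,287)),.055).round(4))
for i in range(4): 
    v=C[i]-C[i-1]; print(np.degrees(np.arctan2(v[1],v[0])).round(1)%90)
def P(nm,m,z,box):
    mm=np.zeros_like(m);x0,y0,x1,y1=box;mm[y0:y1,x0:x1]=m[y0:y1,x0:x1]
    ys,xs=np.nonzero(mm);pts=np.c_[xs,ys].astype(np.float32)
    rr=cv2.minAreaRect(pts); b=cv2.boxPoints(rr); W=ray(d,b,z)[:,:2]*1e3
    l=[W[1]-W[0],W[2]-W[1]]; L=max(l,key=np.linalg.norm)
    c,rad=cv2.minEnclosingCircle(pts)
    print(nm,"centroid",(ray(d,pts.mean(0),z)[0,:2]*1e3).round(1),"rect",W.mean(0).round(1),"sizes",[np.linalg.norm(q).round(1) for q in l],"ang",np.degrees(np.arctan2(L[1],L[0])).round(1),"circ",(ray(d,c,z)[0,:2]*1e3).round(1),rad)
P("red",mask(d,172,4),.088,(95,235,135,258))
P("blue",mask(d,105,125),.088,(95,185,125,225))
P("dock",mask(d,5,18,100),.088,(140,205,178,245))
P("orange",mask(d,8,18,100,100),.146,(232,235,252,258))
P("green",mask(d,50,80,100,80),.146,(210,190,232,213))
P("bluecan",mask(d,105,125,100,100),.146,(222,145,242,165))
E
python3 m.py
python3 - <<'E'
from h import *
e=grab("scene")
cv2.imwrite("pics/z3.png",cv2.resize(e["bgr"][125:265,220:400],None,fx=4,fy=4,interpolation=cv2.INTER_CUBIC))
E
```

```text
station corners [[581.6, 357.7], [631.9, 144.1], [448.9, 102.3], [398.1, 314.4]] [515.2 229.6] [np.float64(188.5), np.float64(219.5), np.float64(187.7), np.float64(218.2)]
13.3
13.200000000000003
12.900000000000006
13.5
caddy [[570.0, -144.1], [607.9, -338.3], [415.9, -376.3], [376.3, -183.7]] [ 492.5 -260.6] [np.float64(197.6), np.float64(197.9), np.float64(195.8), np.float64(196.7)] cross [[ 0.4913 -0.2545  0.055 ]]
11.6
11.099999999999994
11.199999999999989
11.599999999999994
red centroid [452.9 273.7] rect [453.  273.8] sizes [np.float64(11.3), np.float64(58.2)] ang -97.1 circ [452.2 273.8] 12.589778900146484
blue centroid [549.  296.5] rect [548.8 296.4] sizes [np.float64(10.8), np.float64(56.0)] ang -165.3 circ [548.8 296.2] 12.020915031433105
dock centroid [506.  177.5] rect [505.7 177.6] sizes [np.float64(71.5), np.float64(69.3)] ang -43.6 circ [505.2 180.2] 17.283737182617188
orange centroid [458.7 -17.6] rect [458.4 -17.4] sizes [np.float64(21.9), np.float64(23.9)] ang -179.1 circ [458.  -17.7] 5.79443359375
green centroid [556.   30.4] rect [555.2  30.6] sizes [np.float64(22.1), np.float64(22.1)] ang -178.9 circ [555.7  30.6] 5.6181511878967285
bluecan centroid [662.   9.] rect [661.5   9.3] sizes [np.float64(22.1), np.float64(22.2)] ang -134.3 circ [661.9   8.9] 5.439929008483887
```

View pics/z3.png

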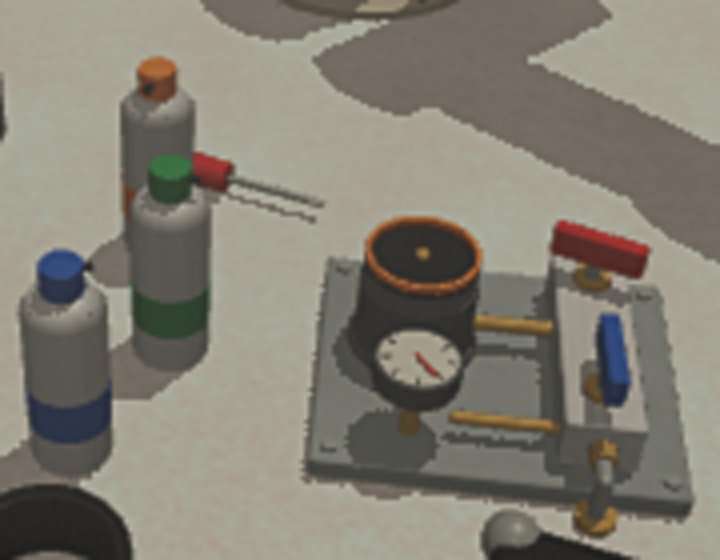

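```bash
cat > plan.py <<'E'
from h import *
def show():
    s=r.state(); M=R.from_rotvec(s["ee_rot"]).as_matrix()
    print("t",round(s["clock"],2),"tcp",(s["tcp_pos"]*1e3).round(1),"x",M[:,0].round(3),"jawaz",np.degrees(np.arctan2(M[1,2],M[0,2])).round(1),"q",s["qpos"].round(3),"F",s["force"].round(1),"T",s["ft_torque"].round(2),"w",round(s["width"]*1e3,1))
    return s,M
def to(x,y,z,az=None):
    s,M=show()
    if az is not None:
        cur=np.degrees(np.arctan2(M[1,2],M[0,2])); 
        for a in (az,az+180):
            dl=(a-cur+180)%360-180
            print(" yaw to",a,": rx total",round(-dl,1),"-> q6 ~",round(s["qpos"][5]-np.radians(dl),2),"(check sign)")
    dp=np.array([x,y,z])/1e3-s["tcp_pos"]; print(" at current yaw: t(mm)",(M.T@dp*1e3).round(1))
    if az is not None:
        for a in (az,az+180):
            c,sn=np.cos(np.radians(a)),np.sin(np.radians(a)); Z=np.array([c,sn,0]);X=np.array([0,0,-1.]);Y=np.cross(Z,X)
            print("  after yaw",a,"t(mm)",(np.array([X@dp,Y@dp,Z@dp])*1e3).round(1))
E
python3 - <<'E'
from plan import *
e=grab("scene")
for nm,p in dict(org=(.4585,-.0175,.146),red=(.453,.2735,.088),blue=(.5495,.296,.088),dock=(.506,.176,.088)).items(): print(nm,proj(e,p).round(1))
for nm,m in dict(org=mask(e,5,16,100,80),red=mask(e,172,4),blue=mask(e,105,125)).items():
    print(nm,[(b[0],b[1],b[2].tolist()) for b in blobs(m) if 220<b[1][0]<400 and 120<b[1][1]<240])
to(453,273.5,236,82.9+90)
E
```

```text
org [[259. 141.]]
red [[369.3 183. ]]
blue [[372.3 210.1]]
dock [[325.1 186.4]]
org [(np.int32(80), array([259.1, 143.9]), [254, 139, 10, 11]), (np.int32(13), array([251.5, 174.1]), [251, 171, 3, 8]), (np.int32(159), array([325.4, 188.6]), [311, 179, 30, 20])]
red [(np.int32(59), array([272.5, 167.1]), [268, 163, 10, 10]), (np.int32(190), array([369.5, 186.6]), [358, 180, 24, 14])]
blue [(np.int32(59), array([234.7, 191. ]), [230, 188, 11, 7]), (np.int32(76), array([373.3, 212.4]), [371, 204, 6, 17])]
t 0.35 tcp [156.1 501.3 404.6] x [-0. -0. -1.] jawaz 72.7 q [ 1.046  0.313  1.498 -0.     1.331 -0.223] F [-0.4 -0.2 -0.1] T [ 0.02 -0.06 -0.01] w 85.3
 yaw to 172.9 : rx total -100.2 -> q6 ~ -1.97 (check sign)
 yaw to 352.9 : rx total 79.8 -> q6 ~ 1.17 (check sign)
 at current yaw: t(mm) [ 168.6 -351.2 -129.1]
  after yaw 172.9 t(mm) [ 168.6  189.3 -322.8]
  after yaw 352.9 t(mm) [ 168.6 -189.3  322.8]
```

Emit:
send_rows(increments=[{"ty": -0.0293,"tz": -0.0108},{"ty": -0.0293,"tz": -0.0108},{"ty": -0.0293,"tz": -0.0108},{"ty": -0.0293,"tz": -0.0108},{"ty": -0.0293,"tz": -0.0108},{"ty": -0.0293,"tz": -0.0108},{"ty": -0.0293,"tz": -0.0108},{"ty": -0.0293,"tz": -0.0108},{"ty": -0.0293,"tz": -0.0108},{"ty": -0.0293,"tz": -0.0108},{"ty": -0.0293,"tz": -0.0108},{"ty": -0.0293,"tz": -0.0108},{"rx": 10},{"rx": 10},{"rx": 10},{"rx": 10},{"rx": 10},{"rx": 10},{"rx": 10},{"rx": 10}], gripper=0.04, force=40)

```text
invalid input at $.increments[0]: expected keys tx, ty, tz, rx, ry, rz
```

```bash
python3 - <<'E'
from plan import *
to(453,273.5,236,-7.1)
E
```

```text
t 0.35 tcp [156.1 501.3 404.6] x [-0. -0. -1.] jawaz 72.7 q [ 1.046  0.313  1.498 -0.     1.331 -0.223] F [-0.4 -0.2 -0.1] T [ 0.02 -0.06 -0.01] w 85.3
 yaw to -7.1 : rx total 79.8 -> q6 ~ 1.17 (check sign)
 yaw to 172.9 : rx total -100.2 -> q6 ~ -1.97 (check sign)
 at current yaw: t(mm) [ 168.6 -351.2 -129.1]
  after yaw -7.1 t(mm) [ 168.6 -189.3  322.8]
  after yaw 172.9 t(mm) [ 168.6  189.3 -322.8]
```

All six keys are needed in each row.

Emit:
send_rows(increments=[{"tx": 0,"ty": -0.0293,"tz": -0.0108,"rx": 0,"ry": 0,"rz": 0},{"tx": 0,"ty": -0.0293,"tz": -0.0108,"rx": 0,"ry": 0,"rz": 0},{"tx": 0,"ty": -0.0293,"tz": -0.0108,"rx": 0,"ry": 0,"rz": 0},{"tx": 0,"ty": -0.0293,"tz": -0.0108,"rx": 0,"ry": 0,"rz": 0},{"tx": 0,"ty": -0.0293,"tz": -0.0108,"rx": 0,"ry": 0,"rz": 0},{"tx": 0,"ty": -0.0293,"tz": -0.0108,"rx": 0,"ry": 0,"rz": 0},{"tx": 0,"ty": -0.0293,"tz": -0.0108,"rx": 0,"ry": 0,"rz": 0},{"tx": 0,"ty": -0.0293,"tz": -0.0108,"rx": 0,"ry": 0,"rz": 0},{"tx": 0,"ty": -0.0293,"tz": -0.0108,"rx": 0,"ry": 0,"rz": 0},{"tx": 0,"ty": -0.0293,"tz": -0.0108,"rx": 0,"ry": 0,"rz": 0},{"tx": 0,"ty": -0.0293,"tz": -0.0108,"rx": 0,"ry": 0,"rz": 0},{"tx": 0,"ty": -0.0293,"tz": -0.0108,"rx": 0,"ry": 0,"rz": 0},{"tx": 0,"ty": 0,"tz": 0,"rx": 10,"ry": 0,"rz": 0},{"tx": 0,"ty": 0,"tz": 0,"rx": 10,"ry": 0,"rz": 0},{"tx": 0,"ty": 0,"tz": 0,"rx": 10,"ry": 0,"rz": 0},{"tx": 0,"ty": 0,"tz": 0,"rx": 10,"ry": 0,"rz": 0},{"tx": 0,"ty": 0,"tz": 0,"rx": 10,"ry": 0,"rz": 0},{"tx": 0,"ty": 0,"tz": 0,"rx": 10,"ry": 0,"rz": 0},{"tx": 0,"ty": 0,"tz": 0,"rx": 10,"ry": 0,"rz": 0},{"tx": 0,"ty": 0,"tz": 0,"rx": 10,"ry": 0,"rz": 0}], gripper=0.04, force=40)

```text
clock: 2.85
tcp_pos: [0.4533, 0.273, 0.4047]
ee_rot: [0.104, 1.568, -0.105]
force: [0.4, -0.5, -1.2]
width: 0.04
```

```bash
python3 - <<'E'
from plan import *
to(453,273.5,236,-7.1)
E
```

```text
t 2.85 tcp [453.3 273.  404.7] x [-0. -0. -1.] jawaz -7.6 q [ 0.321  0.322  1.485 -0.     1.334  0.454] F [ 0.4 -0.5 -1.2] T [-0.    0.03  0.  ] w 40.0
 yaw to -7.1 : rx total -0.5 -> q6 ~ 0.44 (check sign)
 yaw to 172.9 : rx total 179.5 -> q6 ~ 3.59 (check sign)
 at current yaw: t(mm) [168.7   0.5  -0.3]
  after yaw -7.1 t(mm) [168.7   0.5  -0.3]
  after yaw 172.9 t(mm) [168.7  -0.5   0.3]
```

Emit:
send_rows(increments=[{"tx": 0.03,"ty": 0,"tz": 0,"rx": 0,"ry": 0,"rz": 0},{"tx": 0.03,"ty": 0,"tz": 0,"rx": 0,"ry": 0,"rz": 0},{"tx": 0.03,"ty": 0,"tz": 0,"rx": 0,"ry": 0,"rz": 0},{"tx": 0.03,"ty": 0,"tz": 0,"rx": 0,"ry": 0,"rz": 0},{"tx": 0.02,"ty": 0,"tz": 0,"rx": 0,"ry": 0,"rz": 0},{"tx": 0.014,"ty": 0,"tz": 0,"rx": 0,"ry": 0,"rz": 0},{"tx": 0.014,"ty": 0,"tz": 0,"rx": 0,"ry": 0,"rz": 0},{"tx": 0,"ty": 0,"tz": 0,"rx": 0,"ry": 0,"rz": 0}])

```text
clock: 3.85
tcp_pos: [0.4532, 0.273, 0.2361]
ee_rot: [0.1, 1.57, -0.1]
force: [0.8, -0.5, 1.0]
width: 0.04
```

```bash
python3 - <<'E'
from plan import *
show()
e=grab("scene")
cv2.imwrite("pics/z4.png",cv2.resize(e["bgr"][105:265,280:440],None,fx=3.7,fy=3.7,interpolation=cv2.INTER_CUBIC))
E
```

```text
t 3.85 tcp [453.2 273.  236.1] x [-0.001 -0.    -1.   ] jawaz -7.3 q [ 0.321  0.518  1.68  -0.     0.945  0.448] F [ 0.8 -0.5  1. ] T [ 0.03 -0.03 -0.03] w 40.0
```

View pics/z4.png

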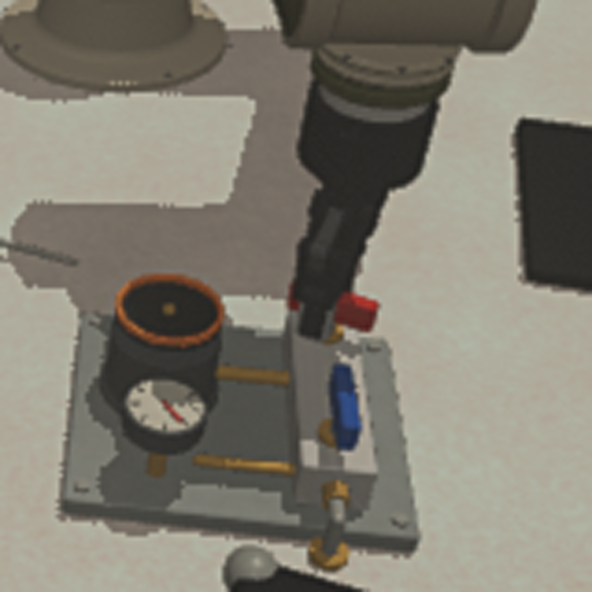

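The fingers straddle the red bar, so I close.

Emit:
send_rows(increments=[{"tx": 0,"ty": 0,"tz": 0,"rx": 0,"ry": 0,"rz": 0},{"tx": 0,"ty": 0,"tz": 0,"rx": 0,"ry": 0,"rz": 0},{"tx": 0,"ty": 0,"tz": 0,"rx": 0,"ry": 0,"rz": 0},{"tx": 0,"ty": 0,"tz": 0,"rx": 0,"ry": 0,"rz": 0},{"tx": 0,"ty": 0,"tz": 0,"rx": 0,"ry": 0,"rz": 0}], gripper=0, force=30)

```text
clock: 4.53
tcp_pos: [0.4529, 0.2732, 0.2374]
ee_rot: [0.1, 1.569, -0.1]
force: [-4.8, -0.5, 6.9]
width: 0.0115
```

```bash
python3 - <<'E'
from plan import *
show()
E
```

```text
t 4.53 tcp [452.9 273.2 237.4] x [-0.001  0.    -1.   ] jawaz -7.3 q [3.21e-01 5.15e-01 1.68e+00 1.00e-03 9.47e-01 4.48e-01] F [-4.8 -0.5  6.9] T [0.05 0.76 0.07] w 11.5
```

Emit:
send_rows(increments=[{"tx": 0,"ty": 0,"tz": 0,"rx": 8,"ry": 0,"rz": 0},{"tx": 0,"ty": 0,"tz": 0,"rx": 8,"ry": 0,"rz": 0},{"tx": 0,"ty": 0,"tz": 0,"rx": 8,"ry": 0,"rz": 0},{"tx": 0,"ty": 0,"tz": 0,"rx": 8,"ry": 0,"rz": 0},{"tx": 0,"ty": 0,"tz": 0,"rx": 8,"ry": 0,"rz": 0},{"tx": 0,"ty": 0,"tz": 0,"rx": 8,"ry": 0,"rz": 0},{"tx": 0,"ty": 0,"tz": 0,"rx": 8,"ry": 0,"rz": 0},{"tx": 0,"ty": 0,"tz": 0,"rx": 4,"ry": 0,"rz": 0},{"tx": 0,"ty": 0,"tz": 0,"rx": 0,"ry": 0,"rz": 0}])

```text
clock: 5.65
tcp_pos: [0.4506, 0.275, 0.2374]
ee_rot: [0.913, 1.379, -0.915]
force: [-22.4, 16.3, 14.3]
width: 0.0116
```

```bash
python3 - <<'E'
from plan import *
show()
E
```

```text
t 5.65 tcp [450.6 275.  237.4] x [-0.008  0.004 -1.   ] jawaz -67.3 q [0.325 0.514 1.682 0.007 0.952 1.496] F [-22.4  16.3  14.3] T [2.57 3.54 0.02] w 11.6
```

Emit:
send_rows(increments=[{"tx": -0.0015,"ty": -0.0015,"tz": -0.0028,"rx": 0,"ry": 0,"rz": 0},{"tx": 0,"ty": 0,"tz": 0,"rx": 4,"ry": 0,"rz": 0},{"tx": 0,"ty": 0,"tz": 0,"rx": 3,"ry": 0,"rz": 0},{"tx": 0,"ty": 0,"tz": 0,"rx": 0,"ry": 0,"rz": 0}])

```text
clock: 6.15
tcp_pos: [0.4496, 0.276, 0.2375]
ee_rot: [1.004, 1.331, -1.006]
force: [-5.9, 10.0, -5.8]
width: 0.0113
```

```bash
python3 - <<'E'
from plan import *
show()
E
```

```text
t 6.15 tcp [449.6 276.  237.5] x [-0.004  0.001 -1.   ] jawaz -74.2 q [0.328 0.513 1.683 0.003 0.948 1.622] F [-5.9 10.  -5.8] T [1.57 0.95 0.59] w 11.3
```

Emit:
send_rows(increments=[{"tx": 0,"ty": 0,"tz": 0,"rx": 3,"ry": 0,"rz": 0},{"tx": 0,"ty": 0,"tz": 0,"rx": 3,"ry": 0,"rz": 0},{"tx": 0,"ty": 0,"tz": 0,"rx": 0,"ry": 0,"rz": 0}])

```text
clock: 6.52
tcp_pos: [0.4495, 0.2762, 0.2377]
ee_rot: [1.08, 1.289, -1.082]
force: [-5.9, 10.8, -5.0]
width: 0.011
```

```bash
python3 - <<'E'
from plan import *
show()
E
```

```text
t 6.53 tcp [449.5 276.2 237.7] x [-0.003  0.001 -1.   ] jawaz -80.1 q [0.328 0.513 1.683 0.002 0.949 1.724] F [-5.9 10.8 -5. ] T [1.76 1.04 1.99] w 11.0
```

Emit:
send_rows(increments=[{"tx": 0,"ty": 0,"tz": 0,"rx": 0,"ry": 0,"rz": 0},{"tx": 0,"ty": 0,"tz": 0,"rx": 0,"ry": 0,"rz": 0},{"tx": 0,"ty": 0,"tz": 0,"rx": 0,"ry": 0,"rz": 0},{"tx": 0,"ty": 0,"tz": 0,"rx": 0,"ry": 0,"rz": 0},{"tx": -0.02,"ty": 0,"tz": 0,"rx": 0,"ry": 0,"rz": 0},{"tx": -0.03,"ty": 0,"tz": 0,"rx": 0,"ry": 0,"rz": 0},{"tx": -0.03,"ty": 0,"tz": 0,"rx": 0,"ry": 0,"rz": 0},{"tx": 0,"ty": 0,"tz": 0,"rx": 0,"ry": 0,"rz": 0}], gripper=0.04)

```text
clock: 7.52
tcp_pos: [0.4511, 0.2751, 0.3202]
ee_rot: [1.086, 1.282, -1.08]
force: [-0.2, -0.3, -0.5]
width: 0.0404
```

```bash
python3 - <<'E'
from plan import *
to(547.5,297,238,-75.3)
d=grab("top","pics/t5.png")
cv2.imwrite("pics/z5.png",cv2.resize(d["bgr"][165:290,80:280],None,fx=4,fy=4,interpolation=cv2.INTER_CUBIC))
e=grab("scene")
cv2.imwrite("pics/z6.png",cv2.resize(e["bgr"][105:265,280:440],None,fx=3.7,fy=3.7,interpolation=cv2.INTER_CUBIC))
E
```

```text
t 7.53 tcp [451.1 275.1 320.2] x [ 0.004  0.001 -1.   ] jawaz -80.3 q [ 0.326  0.401  1.606 -0.     1.13   1.727] F [-0.2 -0.3 -0.5] T [-0.02  0.04 -0.01] w 40.4
 yaw to -75.3 : rx total -5.0 -> q6 ~ 1.64 (check sign)
 yaw to 104.7 : rx total 175.0 -> q6 ~ 4.78 (check sign)
 at current yaw: t(mm) [82.7 98.4 -5.3]
  after yaw -75.3 t(mm) [82.2 98.8  3.2]
  after yaw 104.7 t(mm) [ 82.2 -98.8  -3.2]
```

View pics/z5.png

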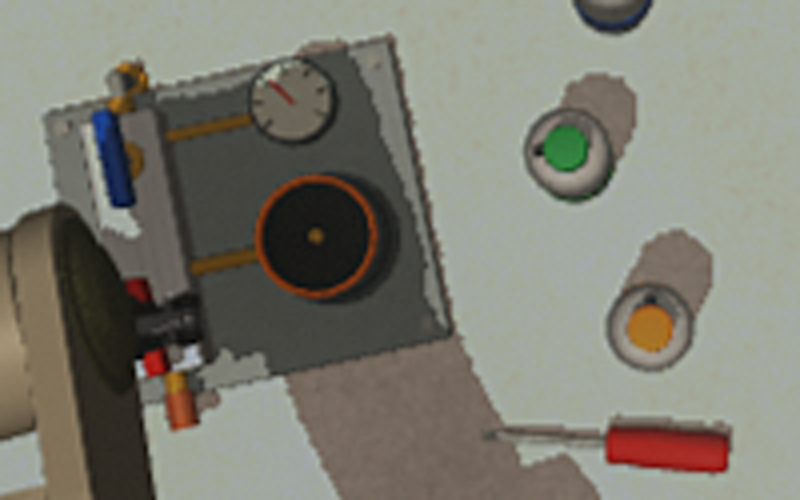

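View pics/z6.png

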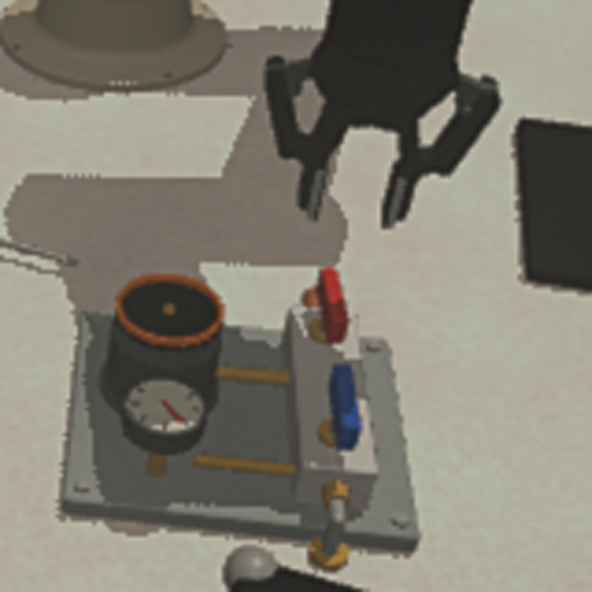

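Emit:
send_rows(increments=[{"tx": 0,"ty": 0,"tz": 0,"rx": -5,"ry": 0,"rz": 0},{"tx": 0,"ty": 0.025,"tz": 0.0007,"rx": 0,"ry": 0,"rz": 0},{"tx": 0,"ty": 0.025,"tz": 0.0007,"rx": 0,"ry": 0,"rz": 0},{"tx": 0,"ty": 0.025,"tz": 0.0006,"rx": 0,"ry": 0,"rz": 0},{"tx": 0,"ty": 0.025,"tz": 0.0006,"rx": 0,"ry": 0,"rz": 0},{"tx": 0,"ty": 0,"tz": 0,"rx": 0,"ry": 0,"rz": 0},{"tx": 0,"ty": 0,"tz": 0,"rx": 0,"ry": 0,"rz": 0}])

```text
clock: 8.5
tcp_pos: [0.5476, 0.2978, 0.3173]
ee_rot: [1.017, 1.321, -1.02]
force: [-0.4, 0.7, 0.1]
width: 0.04
```

```bash
python3 - <<'E'
from plan import *
to(548.5,298,238,-75.3)
E
```

```text
t 8.5 tcp [547.6 297.8 317.3] x [-0.002 -0.001 -1.   ] jawaz -75.3 q [0.31  0.601 1.295 0.    1.247 1.624] F [-0.4  0.7  0.1] T [ 0.04 -0.01  0.  ] w 40.0
 yaw to -75.3 : rx total 0.0 -> q6 ~ 1.62 (check sign)
 yaw to 104.7 : rx total -180.0 -> q6 ~ -1.52 (check sign)
 at current yaw: t(mm) [79.3  1.1  0. ]
  after yaw -75.3 t(mm) [79.3  0.9  0. ]
  after yaw 104.7 t(mm) [79.3 -0.9 -0. ]
```

Emit:
send_rows(increments=[{"tx": 0.025,"ty": 0.001,"tz": 0,"rx": 0,"ry": 0,"rz": 0},{"tx": 0.025,"ty": 0,"tz": 0,"rx": 0,"ry": 0,"rz": 0},{"tx": 0.015,"ty": 0,"tz": 0,"rx": 0,"ry": 0,"rz": 0},{"tx": 0.013,"ty": 0,"tz": 0,"rx": 0,"ry": 0,"rz": 0},{"tx": 0,"ty": 0,"tz": 0,"rx": 0,"ry": 0,"rz": 0},{"tx": 0,"ty": 0,"tz": 0,"rx": 0,"ry": 0,"rz": 0}])

```text
clock: 9.25
tcp_pos: [0.5493, 0.2982, 0.241]
ee_rot: [1.019, 1.319, -1.017]
force: [0.2, 0.1, 0.1]
width: 0.04
```

```bash
python3 - <<'E'
from plan import *
show()
E
```

```text
t 9.25 tcp [549.3 298.2 241. ] x [ 0.001  0.    -1.   ] jawaz -75.3 q [ 0.31   0.689  1.36  -0.     1.092  1.624] F [0.2 0.1 0.1] T [ 0.02 -0.02  0.05] w 40.0
```

Emit:
send_rows(increments=[{"tx": 0,"ty": 0,"tz": 0,"rx": 0,"ry": 0,"rz": 0},{"tx": 0,"ty": 0,"tz": 0,"rx": 0,"ry": 0,"rz": 0},{"tx": 0,"ty": 0,"tz": 0,"rx": 0,"ry": 0,"rz": 0},{"tx": 0,"ty": 0,"tz": 0,"rx": 0,"ry": 0,"rz": 0},{"tx": 0,"ty": 0,"tz": 0,"rx": 0,"ry": 0,"rz": 0}], gripper=0, force=30)

```text
clock: 9.88
tcp_pos: [0.5487, 0.2996, 0.2411]
ee_rot: [1.021, 1.321, -1.015]
force: [-2.3, 10.3, 2.5]
width: 0.0113
```

```bash
python3 - <<'E'
from plan import *
show()
E
```

```text
t 9.88 tcp [548.7 299.6 241.1] x [ 0.001  0.004 -1.   ] jawaz -75.3 q [0.312 0.689 1.36  0.004 1.091 1.624] F [-2.3 10.3  2.5] T [ 1.45  0.34 -0.05] w 11.3
```

Emit:
send_rows(increments=[{"tx": 0,"ty": 0,"tz": -0.0014,"rx": 0,"ry": 0,"rz": 0},{"tx": 0,"ty": 0,"tz": 0,"rx": -8,"ry": 0,"rz": 0},{"tx": 0,"ty": 0,"tz": 0,"rx": -8,"ry": 0,"rz": 0},{"tx": 0,"ty": 0,"tz": 0,"rx": -8,"ry": 0,"rz": 0},{"tx": 0,"ty": 0,"tz": 0,"rx": -8,"ry": 0,"rz": 0},{"tx": 0,"ty": 0,"tz": 0,"rx": -8,"ry": 0,"rz": 0},{"tx": 0,"ty": 0,"tz": 0,"rx": 0,"ry": 0,"rz": 0}])

```text
clock: 10.75
tcp_pos: [0.5491, 0.2995, 0.2411]
ee_rot: [0.484, 1.514, -0.482]
force: [1.4, -0.2, 6.3]
width: 0.0114
```

```bash
python3 - <<'E'
from plan import *
s,M=show(); print(M.T@s["force"])
E
```

```text
t 10.75 tcp [549.1 299.5 241.1] x [ 0.002  0.    -1.   ] jawaz -35.4 q [ 0.312  0.689  1.358 -0.     1.092  0.93 ] F [ 1.4 -0.2  6.3] T [-0.13 -0.36  0.06] w 11.4
[-6.27703358  0.6575295   1.28696637]
```

Clean. I continue to the stop: 45° remain, and I turn about 7° past it.

Emit:
send_rows(increments=[{"tx": 0,"ty": 0,"tz": 0,"rx": -8,"ry": 0,"rz": 0},{"tx": 0,"ty": 0,"tz": 0,"rx": -8,"ry": 0,"rz": 0},{"tx": 0,"ty": 0,"tz": 0,"rx": -8,"ry": 0,"rz": 0},{"tx": 0,"ty": 0,"tz": 0,"rx": -8,"ry": 0,"rz": 0},{"tx": 0,"ty": 0,"tz": 0,"rx": -8,"ry": 0,"rz": 0},{"tx": 0,"ty": 0,"tz": 0,"rx": -4,"ry": 0,"rz": 0},{"tx": 0,"ty": 0,"tz": 0,"rx": -4,"ry": 0,"rz": 0},{"tx": 0,"ty": 0,"tz": 0,"rx": -3,"ry": 0,"rz": 0},{"tx": 0,"ty": 0,"tz": 0,"rx": 0,"ry": 0,"rz": 0}])

```text
clock: 11.88
tcp_pos: [0.5499, 0.2991, 0.2412]
ee_rot: [-0.209, 1.556, 0.211]
force: [6.8, -0.7, 1.9]
width: 0.0113
```

```bash
python3 - <<'E'
from plan import *
s,M=show(); print(M.T@s["force"])
E
```

```text
t 11.88 tcp [549.9 299.1 241.2] x [ 0.005  0.002 -1.   ] jawaz 15.3 q [0.311 0.69  1.357 0.    1.09  0.044] F [ 6.8 -0.7  1.9] T [ 0.06 -1.18 -1.51] w 11.3
[-1.90060846 -2.41947284  6.36643368]
```

Emit:
send_rows(increments=[{"tx": 0,"ty": 0,"tz": 0,"rx": 0,"ry": 0,"rz": 0},{"tx": 0,"ty": 0,"tz": 0,"rx": 0,"ry": 0,"rz": 0},{"tx": 0,"ty": 0,"tz": 0,"rx": 0,"ry": 0,"rz": 0},{"tx": 0,"ty": 0,"tz": 0,"rx": 0,"ry": 0,"rz": 0},{"tx": -0.02,"ty": 0,"tz": 0,"rx": 0,"ry": 0,"rz": 0},{"tx": -0.03,"ty": 0,"tz": 0,"rx": 0,"ry": 0,"rz": 0},{"tx": -0.03,"ty": 0,"tz": 0,"rx": 0,"ry": 0,"rz": 0},{"tx": -0.03,"ty": 0,"tz": 0,"rx": 0,"ry": 0,"rz": 0},{"tx": -0.03,"ty": 0,"tz": 0,"rx": 0,"ry": 0,"rz": 0},{"tx": 0,"ty": 0,"tz": 0,"rx": 10,"ry": 0,"rz": 0},{"tx": 0,"ty": 0,"tz": 0,"rx": 10,"ry": 0,"rz": 0},{"tx": 0,"ty": 0,"tz": 0,"rx": 10,"ry": 0,"rz": 0},{"tx": 0,"ty": 0,"tz": 0,"rx": 10,"ry": 0,"rz": 0},{"tx": 0,"ty": 0,"tz": 0,"rx": 10,"ry": 0,"rz": 0},{"tx": 0,"ty": 0,"tz": 0,"rx": 10,"ry": 0,"rz": 0},{"tx": 0,"ty": 0,"tz": 0,"rx": 10,"ry": 0,"rz": 0},{"tx": 0,"ty": 0,"tz": 0,"rx": 10,"ry": 0,"rz": 0},{"tx": 0,"ty": 0,"tz": 0,"rx": 10,"ry": 0,"rz": 0},{"tx": 0,"ty": 0,"tz": 0,"rx": 4,"ry": 0,"rz": 0}], gripper=0.04)

```text
clock: 14.25
tcp_pos: [0.5487, 0.2996, 0.3801]
ee_rot: [1.06, 1.298, -1.06]
force: [-1.0, 0.4, 0.7]
width: 0.04
```

```bash
python3 - <<'E'
from plan import *
to(458.5,-17.5,380,-78.4)
E
```

```text
t 14.25 tcp [548.7 299.6 380.1] x [-0. -0. -1.] jawaz -78.5 q [0.313 0.554 1.204 0.    1.383 1.683] F [-1.   0.4  0.7] T [-0.    0.06  0.  ] w 40.0
 yaw to -78.4 : rx total -0.1 -> q6 ~ 1.68 (check sign)
 yaw to 101.6 : rx total 179.9 -> q6 ~ 4.82 (check sign)
 at current yaw: t(mm) [ 1.000e-01 -1.516e+02  2.927e+02]
  after yaw -78.4 t(mm) [ 1.000e-01 -1.521e+02  2.925e+02]
  after yaw 101.6 t(mm) [ 1.000e-01  1.521e+02 -2.925e+02]
```

Emit:
send_rows(increments=[{"tx": 0,"ty": -0.0152,"tz": 0.0293,"rx": 0,"ry": 0,"rz": 0},{"tx": 0,"ty": -0.0152,"tz": 0.0293,"rx": 0,"ry": 0,"rz": 0},{"tx": 0,"ty": -0.0152,"tz": 0.0293,"rx": 0,"ry": 0,"rz": 0},{"tx": 0,"ty": -0.0152,"tz": 0.0293,"rx": 0,"ry": 0,"rz": 0},{"tx": 0,"ty": -0.0152,"tz": 0.0293,"rx": 0,"ry": 0,"rz": 0},{"tx": 0,"ty": -0.0152,"tz": 0.0293,"rx": 0,"ry": 0,"rz": 0},{"tx": 0,"ty": -0.0152,"tz": 0.0293,"rx": 0,"ry": 0,"rz": 0},{"tx": 0,"ty": -0.0152,"tz": 0.0293,"rx": 0,"ry": 0,"rz": 0},{"tx": 0,"ty": -0.0152,"tz": 0.0293,"rx": 0,"ry": 0,"rz": 0},{"tx": 0,"ty": -0.0152,"tz": 0.0293,"rx": 0,"ry": 0,"rz": 0},{"tx": 0,"ty": 0,"tz": 0,"rx": 0,"ry": 0,"rz": 0},{"tx": 0,"ty": 0,"tz": 0,"rx": 0,"ry": 0,"rz": 0}], gripper=0.085)

```text
clock: 15.75
tcp_pos: [0.4595, -0.0179, 0.3803]
ee_rot: [1.058, 1.299, -1.057]
force: [0.1, 0.1, 0.6]
width: 0.0849
```

```bash
python3 - <<'E'
from plan import *
to(458.5,-17.5,255,-78.4)
d=grab("top")
cv2.imwrite("pics/z7.png",cv2.resize(d["bgr"][165:290,80:280],None,fx=4,fy=4,interpolation=cv2.INTER_CUBIC))
E
```

```text
t 15.75 tcp [459.5 -17.9 380.3] x [ 0.  0. -1.] jawaz -78.3 q [-0.295  0.191  1.721  0.     1.229  1.072] F [0.1 0.1 0.6] T [-0.06  0.02 -0.07] w 84.9
 yaw to -78.4 : rx total 0.1 -> q6 ~ 1.07 (check sign)
 yaw to 101.6 : rx total -179.9 -> q6 ~ -2.07 (check sign)
 at current yaw: t(mm) [125.3  -0.9  -0.5]
  after yaw -78.4 t(mm) [125.3  -0.9  -0.5]
  after yaw 101.6 t(mm) [125.3   0.9   0.5]
```

View pics/z7.png

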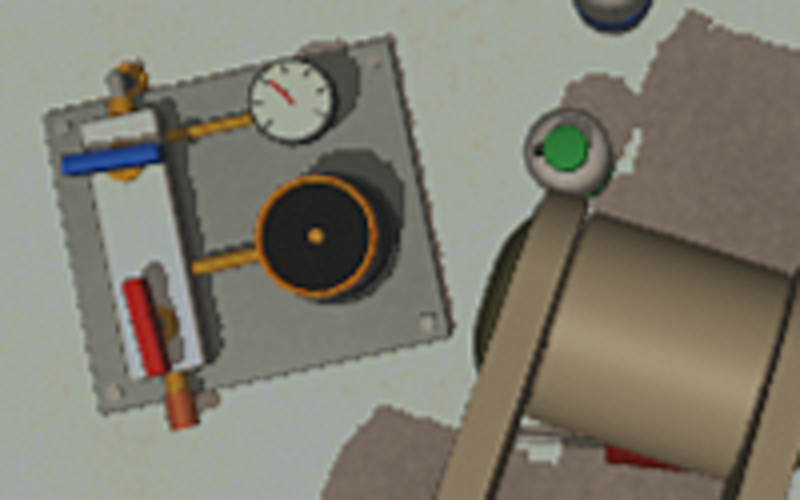

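```bash
python3 - <<'E' 
exec(open('m.py').read().split('P("red"')[0].replace('print("station','0 and print("station').replace('print("caddy','0 and print("caddy').replace('print(np.deg','0 and print(np.deg'))
P("red",mask(d,172,4),.088,(95,228,128,265))
P("blue",mask(d,105,125),.088,(90,195,128,215))
E
```

```text
red centroid [452.4 273.1] rect [452.5 273.1] sizes [np.float64(11.8), np.float64(56.6)] ang -162.9 circ [452.2 273.8] 12.349188804626465
blue centroid [548.9 296.9] rect [548.8 297.1] sizes [np.float64(57.0), np.float64(11.2)] ang -80.2 circ [550.  297.4] 12.369417190551758
```

Emit:
send_rows(increments=[{"tx": 0.025,"ty": -0.001,"tz": 0,"rx": 0,"ry": 0,"rz": 0},{"tx": 0.025,"ty": 0,"tz": 0,"rx": 0,"ry": 0,"rz": 0},{"tx": 0.025,"ty": 0,"tz": 0,"rx": 0,"ry": 0,"rz": 0},{"tx": 0.025,"ty": 0,"tz": 0,"rx": 0,"ry": 0,"rz": 0},{"tx": 0.015,"ty": 0,"tz": 0,"rx": 0,"ry": 0,"rz": 0},{"tx": 0.01,"ty": 0,"tz": 0,"rx": 0,"ry": 0,"rz": 0},{"tx": 0,"ty": 0,"tz": 0,"rx": 0,"ry": 0,"rz": 0},{"tx": 0,"ty": 0,"tz": 0,"rx": 0,"ry": 0,"rz": 0}])

```text
clock: 16.9
tcp_pos: [0.4586, -0.0184, 0.2557]
ee_rot: [1.057, 1.298, -1.057]
force: [0.6, 0.1, 0.8]
width: 0.085
```

```bash
python3 - <<'E'
from plan import *
show()
e=grab("scene")
cv2.imwrite("pics/z8.png",cv2.resize(e["bgr"][85:245,190:350],None,fx=3.7,fy=3.7,interpolation=cv2.INTER_CUBIC))
E
```

```text
t 16.9 tcp [458.6 -18.4 255.7] x [ 0.001 -0.    -1.   ] jawaz -78.3 q [-0.296  0.358  1.873 -0.     0.909  1.07 ] F [0.6 0.1 0.8] T [-0.07 -0.    0.01] w 85.0
```

View pics/z8.png

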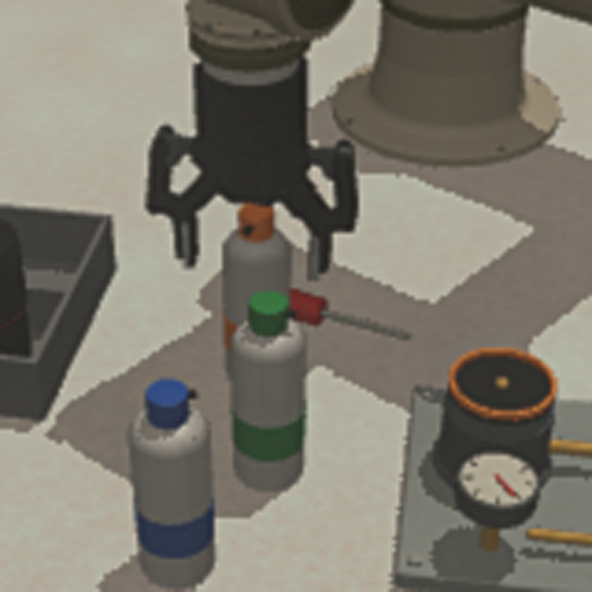

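The valve angles match their stops (red bar 17.1° against 17.4°, blue 99.8° against 99.2°). The can's orange head sits between the open fingers, so I grip.

Emit:
send_rows(increments=[{"tx": 0,"ty": 0,"tz": 0,"rx": 0,"ry": 0,"rz": 0},{"tx": 0,"ty": 0,"tz": 0,"rx": 0,"ry": 0,"rz": 0},{"tx": 0,"ty": 0,"tz": 0,"rx": 0,"ry": 0,"rz": 0},{"tx": 0,"ty": 0,"tz": 0,"rx": 0,"ry": 0,"rz": 0},{"tx": 0,"ty": 0,"tz": 0,"rx": 0,"ry": 0,"rz": 0},{"tx": 0,"ty": 0,"tz": 0,"rx": 0,"ry": 0,"rz": 0}], gripper=0, force=60)

```text
clock: 17.7
tcp_pos: [0.4585, -0.0182, 0.2557]
ee_rot: [1.058, 1.299, -1.057]
force: [-1.2, 2.3, 6.2]
width: 0.0485
```

```bash
python3 - <<'E'
from plan import *
show()
E
```

```text
t 17.7 tcp [458.5 -18.2 255.7] x [ 0.001  0.    -1.   ] jawaz -78.3 q [-2.960e-01  3.580e-01  1.873e+00  1.000e-03  9.100e-01  1.070e+00] F [-1.2  2.3  6.2] T [0.51 0.21 0.03] w 48.5
```

Emit:
send_rows(increments=[{"tx": -0.01,"ty": 0,"tz": 0,"rx": 0,"ry": 0,"rz": 0},{"tx": -0.02,"ty": 0,"tz": 0,"rx": 0,"ry": 0,"rz": 0},{"tx": -0.03,"ty": 0,"tz": 0,"rx": 0,"ry": 0,"rz": 0},{"tx": -0.03,"ty": 0,"tz": 0,"rx": 0,"ry": 0,"rz": 0},{"tx": -0.03,"ty": 0,"tz": 0,"rx": 0,"ry": 0,"rz": 0},{"tx": -0.03,"ty": 0,"tz": 0,"rx": 0,"ry": 0,"rz": 0},{"tx": 0,"ty": 0,"tz": 0,"rx": 0,"ry": 0,"rz": 0},{"tx": 0,"ty": 0,"tz": 0,"rx": 0,"ry": 0,"rz": 0}])

```text
clock: 18.7
tcp_pos: [0.4582, -0.0184, 0.4041]
ee_rot: [1.057, 1.301, -1.058]
force: [-0.6, -0.1, -3.7]
width: 0.0483
```

```bash
python3 - <<'E'
from plan import *
to(506.3,176,405)
E
```

```text
t 18.7 tcp [458.2 -18.4 404.1] x [-0.002  0.    -1.   ] jawaz -78.3 q [-0.297  0.167  1.686 -0.     1.291  1.07 ] F [-0.6 -0.1 -3.7] T [ 0.03  0.01 -0.02] w 48.3
 at current yaw: t(mm) [  -0.9   86.6 -180.6]
```

Emit:
send_rows(increments=[{"tx": 0,"ty": 0.0108,"tz": -0.0226,"rx": 0,"ry": 0,"rz": 0},{"tx": 0,"ty": 0.0108,"tz": -0.0226,"rx": 0,"ry": 0,"rz": 0},{"tx": 0,"ty": 0.0108,"tz": -0.0226,"rx": 0,"ry": 0,"rz": 0},{"tx": 0,"ty": 0.0108,"tz": -0.0226,"rx": 0,"ry": 0,"rz": 0},{"tx": 0,"ty": 0.0108,"tz": -0.0226,"rx": 0,"ry": 0,"rz": 0},{"tx": 0,"ty": 0.0108,"tz": -0.0226,"rx": 0,"ry": 0,"rz": 0},{"tx": 0,"ty": 0.0108,"tz": -0.0226,"rx": 0,"ry": 0,"rz": 0},{"tx": 0,"ty": 0.0108,"tz": -0.0226,"rx": 0,"ry": 0,"rz": 0},{"tx": 0,"ty": 0,"tz": 0,"rx": 0,"ry": 0,"rz": 0},{"tx": 0.02,"ty": 0,"tz": 0,"rx": 0,"ry": 0,"rz": 0},{"tx": 0.02,"ty": 0,"tz": 0,"rx": 0,"ry": 0,"rz": 0},{"tx": 0,"ty": 0,"tz": 0,"rx": 0,"ry": 0,"rz": 0}])

```text
clock: 20.2
tcp_pos: [0.506, 0.1755, 0.3633]
ee_rot: [1.055, 1.302, -1.061]
force: [0.8, -0.6, -2.7]
width: 0.0482
```

```bash
python3 - <<'E'
from plan import *
to(506.3,176,255.7+83)
e=grab("scene")
cv2.imwrite("pics/z9.png",cv2.resize(e["bgr"][85:245,250:410],None,fx=3.7,fy=3.7,interpolation=cv2.INTER_CUBIC))
E
```

```text
t 20.2 tcp [506.  175.5 363.3] x [-0.004 -0.001 -1.   ] jawaz -78.3 q [ 0.115  0.372  1.527 -0.     1.247  1.482] F [ 0.8 -0.6 -2.7] T [ 0.02 -0.04  0.07] w 48.2
 at current yaw: t(mm) [24.6  0.5 -0.4]
```

View pics/z9.png

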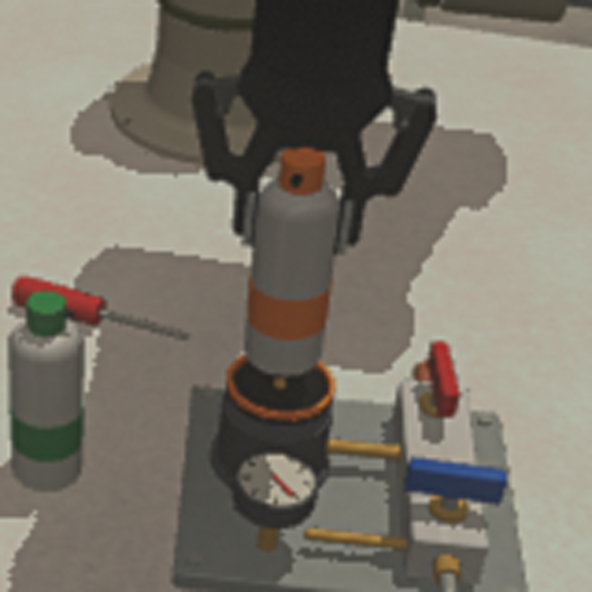

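```bash
python3 - <<'E'
from plan import *
e=grab("scene")
print(proj(e,[[.506,.1755,.1076],[.506,.1755,.13],[.506,.1755,.25],[.506,.176,.088],[.506,.176,.083]]).round(1))
m=mask(e,5,16,100,60)
for b in blobs(m): 
    if 290<b[1][0]<360: print(b[:3])
g=e["hsv"]
# can side edges by row
gray=cv2.cvtColor(e["bgr"],cv2.COLOR_BGR2GRAY)
for v in (155,165,170,175,180): print(v,gray[v,308:350].tolist())
E
```

```text
[[325.7 180. ]
 [326.8 172.6]
 [332.9 128.1]
 [325.1 186.4]
 [324.8 188. ]]
(np.int32(134), array([331.5, 129.8]), array([326, 124,  12,  13], dtype=int32))
(np.int32(241), array([327.2, 169.3]), array([317, 160,  23,  17], dtype=int32))
(np.int32(139), array([325.2, 191.5]), array([311, 181,  30,  18], dtype=int32))
155 [112, 111, 116, 166, 172, 171, 170, 170, 179, 172, 90, 73, 79, 82, 82, 83, 85, 88, 86, 86, 86, 85, 86, 86, 86, 88, 87, 85, 85, 82, 80, 81, 101, 114, 115, 115, 114, 114, 112, 112, 111, 111]
165 [111, 111, 113, 113, 113, 112, 111, 112, 112, 69, 64, 68, 68, 71, 71, 73, 76, 82, 82, 84, 86, 87, 88, 86, 83, 79, 78, 73, 71, 67, 67, 102, 113, 112, 112, 113, 113, 112, 114, 114, 113, 113]
170 [112, 111, 111, 110, 109, 110, 110, 112, 99, 68, 65, 69, 70, 71, 71, 72, 73, 74, 72, 74, 74, 74, 75, 75, 73, 74, 73, 71, 69, 68, 89, 112, 113, 113, 114, 114, 116, 116, 115, 113, 112, 112]
175 [111, 110, 112, 113, 112, 110, 109, 111, 83, 74, 77, 82, 81, 80, 76, 73, 73, 73, 72, 73, 74, 73, 73, 73, 74, 74, 77, 81, 78, 89, 114, 115, 114, 115, 116, 116, 114, 113, 114, 115, 115, 115]
180 [111, 112, 113, 112, 110, 111, 118, 146, 102, 78, 79, 82, 81, 84, 84, 84, 85, 85, 85, 85, 85, 85, 85, 84, 84, 83, 81, 76, 81, 112, 114, 114, 115, 116, 116, 116, 116, 114, 115, 114, 113, 113]
```

The can axis and the dock agree with the projections to about 0.5 px. I lower it.

Emit:
send_rows(increments=[{"tx": 0.01,"ty": 0,"tz": 0,"rx": 0,"ry": 0,"rz": 0},{"tx": 0.008,"ty": 0,"tz": 0,"rx": 0,"ry": 0,"rz": 0},{"tx": 0.004,"ty": 0,"tz": 0,"rx": 0,"ry": 0,"rz": 0},{"tx": 0.003,"ty": 0,"tz": 0,"rx": 0,"ry": 0,"rz": 0},{"tx": 0.002,"ty": 0,"tz": 0,"rx": 0,"ry": 0,"rz": 0},{"tx": 0,"ty": 0,"tz": 0,"rx": 0,"ry": 0,"rz": 0}])

```text
clock: 21.05
tcp_pos: [0.5064, 0.1762, 0.3388]
ee_rot: [1.058, 1.298, -1.057]
force: [-1.3, 0.7, 1.4]
width: 0.0484
```

```bash
python3 - <<'E'
from plan import *
show()
E
```

```text
t 21.05 tcp [506.4 176.2 338.8] x [ 0.001  0.    -1.   ] jawaz -78.3 q [0.116 0.397 1.559 0.    1.185 1.483] F [-1.3  0.7  1.4] T [-0.04  0.22  0.05] w 48.4
```

Emit:
send_rows(increments=[{"tx": 0.004,"ty": 0,"tz": 0,"rx": 0,"ry": 0,"rz": 0},{"tx": 0.004,"ty": 0,"tz": 0,"rx": 0,"ry": 0,"rz": 0},{"tx": 0.003,"ty": 0,"tz": 0,"rx": 0,"ry": 0,"rz": 0},{"tx": 0,"ty": 0,"tz": 0,"rx": 0,"ry": 0,"rz": 0}])

```text
clock: 21.55
tcp_pos: [0.5065, 0.1762, 0.3283]
ee_rot: [1.058, 1.297, -1.056]
force: [-2.9, -0.1, 11.8]
width: 0.0483
```

```bash
python3 - <<'E'
from plan import *
show()
E
```

```text
t 21.55 tcp [506.5 176.2 328.3] x [ 0.002  0.    -1.   ] jawaz -78.3 q [0.116 0.408 1.572 0.    1.159 1.483] F [-2.9 -0.1 11.8] T [-0.03  0.6   0.01] w 48.3
```

Emit:
send_rows(increments=[{"tx": 0.002,"ty": 0,"tz": 0,"rx": 0,"ry": 0,"rz": 0},{"tx": 0.002,"ty": 0,"tz": 0,"rx": 0,"ry": 0,"rz": 0},{"tx": 0,"ty": 0,"tz": 0,"rx": 0,"ry": 0,"rz": 0}])

```text
clock: 21.92
tcp_pos: [0.5066, 0.1764, 0.3264]
ee_rot: [1.06, 1.296, -1.053]
force: [-6.2, -0.1, 24.5]
width: 0.0483
```

```bash
python3 - <<'E'
from plan import *
show()
E
```

```text
t 21.93 tcp [506.6 176.4 326.4] x [ 0.005  0.001 -1.   ] jawaz -78.3 q [0.117 0.41  1.574 0.    1.152 1.483] F [-6.2 -0.1 24.5] T [-0.17  1.24  0.01] w 48.3
```

Emit:
send_rows(increments=[{"tx": 0.001,"ty": 0,"tz": 0,"rx": 0,"ry": 0,"rz": 0},{"tx": 0,"ty": 0,"tz": 0,"rx": 0,"ry": 0,"rz": 0},{"tx": 0,"ty": 0,"tz": 0,"rx": 0,"ry": 0,"rz": 0},{"tx": 0,"ty": 0,"tz": 0,"rx": 0,"ry": 0,"rz": 0}])

```text
clock: 22.42
tcp_pos: [0.5066, 0.1765, 0.3263]
ee_rot: [1.06, 1.295, -1.052]
force: [-7.4, 0.2, 31.1]
width: 0.0489
```

```bash
python3 - <<'E'
from plan import *
show()
e=grab("scene")
print(proj(e,[[.506,.176,.074],[.506,.176,.088]]).round(1))
cv2.imwrite("pics/z10.png",cv2.resize(e["bgr"][85:245,250:410],None,fx=3.7,fy=3.7,interpolation=cv2.INTER_CUBIC))
E
```

```text
t 22.43 tcp [506.6 176.5 326.3] x [ 0.006  0.001 -1.   ] jawaz -78.3 q [0.117 0.41  1.575 0.    1.15  1.482] F [-7.4  0.2 31.1] T [-0.14  1.6   0.02] w 48.9
[[324.5 190.8]
 [325.1 186.4]]
```

View pics/z10.png

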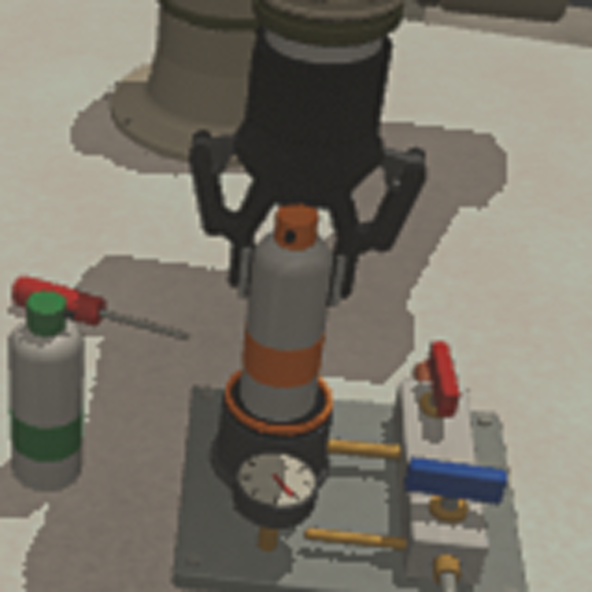

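The can is seated inside the rim and the rim is lowered, with force past the spring's limit (31 N plus the can's weight). I hold.

Emit:
send_rows(increments=[{"tx": 0,"ty": 0,"tz": 0,"rx": 0,"ry": 0,"rz": 0},{"tx": 0,"ty": 0,"tz": 0,"rx": 0,"ry": 0,"rz": 0},{"tx": 0,"ty": 0,"tz": 0,"rx": 0,"ry": 0,"rz": 0},{"tx": 0,"ty": 0,"tz": 0,"rx": 0,"ry": 0,"rz": 0},{"tx": 0,"ty": 0,"tz": 0,"rx": 0,"ry": 0,"rz": 0},{"tx": 0,"ty": 0,"tz": 0,"rx": 0,"ry": 0,"rz": 0},{"tx": 0,"ty": 0,"tz": 0,"rx": 0,"ry": 0,"rz": 0},{"tx": 0,"ty": 0,"tz": 0,"rx": 0,"ry": 0,"rz": 0},{"tx": 0,"ty": 0,"tz": 0,"rx": 0,"ry": 0,"rz": 0},{"tx": 0,"ty": 0,"tz": 0,"rx": 0,"ry": 0,"rz": 0},{"tx": 0,"ty": 0,"tz": 0,"rx": 0,"ry": 0,"rz": 0},{"tx": 0,"ty": 0,"tz": 0,"rx": 0,"ry": 0,"rz": 0},{"tx": 0,"ty": 0,"tz": 0,"rx": 0,"ry": 0,"rz": 0},{"tx": 0,"ty": 0,"tz": 0,"rx": 0,"ry": 0,"rz": 0},{"tx": 0,"ty": 0,"tz": 0,"rx": 0,"ry": 0,"rz": 0},{"tx": 0,"ty": 0,"tz": 0,"rx": 0,"ry": 0,"rz": 0},{"tx": 0,"ty": 0,"tz": 0,"rx": 0,"ry": 0,"rz": 0},{"tx": 0,"ty": 0,"tz": 0,"rx": 0,"ry": 0,"rz": 0},{"tx": 0,"ty": 0,"tz": 0,"rx": 0,"ry": 0,"rz": 0},{"tx": 0,"ty": 0,"tz": 0,"rx": 0,"ry": 0,"rz": 0}])

```text
clock: 24.98
tcp_pos: [0.5066, 0.1764, 0.3263]
ee_rot: [1.06, 1.295, -1.052]
force: [-8.5, 0.4, 30.9]
width: 0.0483
```

```bash
python3 - <<'E'
from plan import *
show()
e=grab("scene")
cv2.imwrite("pics/z11.png",cv2.resize(e["bgr"][85:245,250:410],None,fx=3.7,fy=3.7,interpolation=cv2.INTER_CUBIC))
d=grab("top")
cv2.imwrite("pics/z12.png",cv2.resize(d["bgr"][170:295,280:410],None,fx=4.5,fy=4.5,interpolation=cv2.INTER_CUBIC))
b=cv2.convertScaleAbs(d["bgr"][170:295,285:405],alpha=1.8)
cv2.imwrite("pics/z13.png",cv2.resize(b,None,fx=4.8,fy=4.8,interpolation=cv2.INTER_CUBIC))
E
```

```text
t 24.98 tcp [506.6 176.4 326.3] x [ 0.006  0.001 -1.   ] jawaz -78.3 q [0.117 0.41  1.575 0.    1.15  1.482] F [-8.5  0.4 30.9] T [-0.24  1.64 -0.02] w 48.3
```

View pics/z11.png

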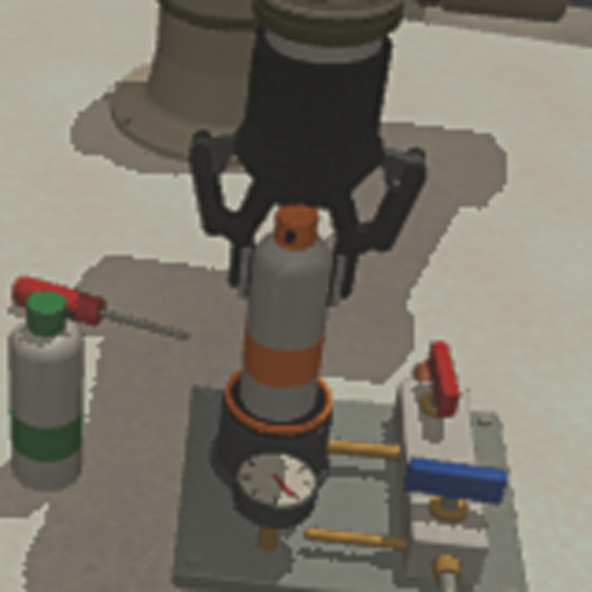

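View pics/z13.png

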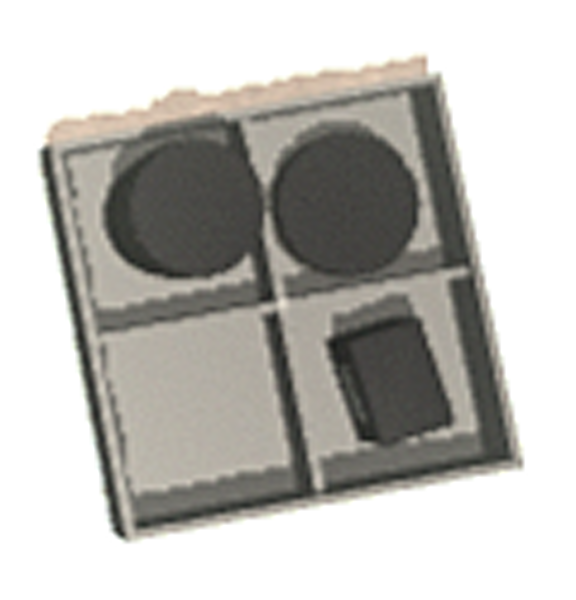

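```bash
python3 - <<'E'
from plan import *
d=grab("top")
f=lambda a:(np.array(a)+.5)/4.8-.5+[285,170]
C=ray(d,f([(53,147),(440,73),(522,465),(127,540)]),.055)[:,:2]*1e3
x=ray(d,f((281,300)),.055)[0,:2]*1e3
print(C.round(1).tolist(),C.mean(0),x,[np.linalg.norm(C[i]-C[i-1]).round(1) for i in range(4)])
v=C[0]-C[3]+C[1]-C[2]; a=np.arctan2(v[1],v[0]);print("yaw",np.degrees(a))
for c in (C.mean(0),x): print("bay",c+np.array([[np.cos(a),-np.sin(a)],[np.sin(a),np.cos(a)]])@[-49,49])
# divider mid-ends at z55
for p in [(98,330),(468,270),(238,122),(318,490)]: print(p,(ray(d,f(p),.055)[0,:2]*1e3).round(1))
e=grab("scene","pics/s14.png")
# predicted bay corners top inner in scene
E
```

```text
[[568.5, -144.2], [608.8, -337.2], [415.4, -376.2], [375.7, -181.9]] [ 492.0707437 -259.8763042] [ 494.40154441 -257.64581578] [np.float64(196.5), np.float64(197.2), np.float64(197.3), np.float64(198.4)]
yaw 11.235387609886608
bay [ 434.46265964 -221.36255795]
bay [ 436.79346035 -219.13206953]
(98, 330) [ 478.1 -167.1]
(468, 270) [ 510.8 -350.4]
(238, 122) [ 582.5 -236.3]
(318, 490) [ 401.5 -275.7]
```

Emit:
send_rows(increments=[{"tx": -0.003,"ty": 0,"tz": 0,"rx": 0,"ry": 0,"rz": 0},{"tx": -0.004,"ty": 0,"tz": 0,"rx": 0,"ry": 0,"rz": 0},{"tx": -0.005,"ty": 0,"tz": 0,"rx": 0,"ry": 0,"rz": 0},{"tx": -0.006,"ty": 0,"tz": 0,"rx": 0,"ry": 0,"rz": 0},{"tx": -0.01,"ty": 0,"tz": 0,"rx": 0,"ry": 0,"rz": 0},{"tx": -0.02,"ty": 0,"tz": 0,"rx": 0,"ry": 0,"rz": 0},{"tx": -0.03,"ty": 0,"tz": 0,"rx": 0,"ry": 0,"rz": 0},{"tx": -0.03,"ty": 0,"tz": 0,"rx": 0,"ry": 0,"rz": 0},{"tx": 0,"ty": 0,"tz": 0,"rx": 0,"ry": 0,"rz": 0},{"tx": 0,"ty": 0,"tz": 0,"rx": 0,"ry": 0,"rz": 0}])

```text
clock: 26.42
tcp_pos: [0.5062, 0.1761, 0.4286]
ee_rot: [1.056, 1.301, -1.059]
force: [-0.8, -0.4, -3.3]
width: 0.0483
```

```bash
python3 - <<'E'
from plan import *
to(435.5,-220.5,430)
E
```

```text
t 26.43 tcp [506.2 176.1 428.6] x [-0.002 -0.    -1.   ] jawaz -78.3 q [0.116 0.321 1.423 0.    1.399 1.483] F [-0.8 -0.4 -3.3] T [-0.01  0.02 -0.02] w 48.3
 at current yaw: t(mm) [  -1.1 -149.7  374. ]
```

Emit:
send_rows(increments=[{"tx": 0,"ty": -0.01,"tz": 0.0249,"rx": 0,"ry": 0,"rz": 0},{"tx": 0,"ty": -0.01,"tz": 0.0249,"rx": 0,"ry": 0,"rz": 0},{"tx": 0,"ty": -0.01,"tz": 0.0249,"rx": 0,"ry": 0,"rz": 0},{"tx": 0,"ty": -0.01,"tz": 0.0249,"rx": 0,"ry": 0,"rz": 0},{"tx": 0,"ty": -0.01,"tz": 0.0249,"rx": 0,"ry": 0,"rz": 0},{"tx": 0,"ty": -0.01,"tz": 0.0249,"rx": 0,"ry": 0,"rz": 0},{"tx": 0,"ty": -0.01,"tz": 0.0249,"rx": 0,"ry": 0,"rz": 0},{"tx": 0,"ty": -0.01,"tz": 0.0249,"rx": 0,"ry": 0,"rz": 0},{"tx": 0,"ty": -0.01,"tz": 0.0249,"rx": 0,"ry": 0,"rz": 0},{"tx": 0,"ty": -0.01,"tz": 0.0249,"rx": 0,"ry": 0,"rz": 0},{"tx": 0,"ty": -0.01,"tz": 0.0249,"rx": 0,"ry": 0,"rz": 0},{"tx": 0,"ty": -0.01,"tz": 0.0249,"rx": 0,"ry": 0,"rz": 0},{"tx": 0,"ty": -0.01,"tz": 0.0249,"rx": 0,"ry": 0,"rz": 0},{"tx": 0,"ty": -0.01,"tz": 0.0249,"rx": 0,"ry": 0,"rz": 0},{"tx": 0,"ty": -0.01,"tz": 0.0249,"rx": 0,"ry": 0,"rz": 0},{"tx": 0,"ty": 0,"tz": 0,"rx": 0,"ry": 0,"rz": 0},{"tx": 0,"ty": 0,"tz": 0,"rx": 0,"ry": 0,"rz": 0}])

```text
clock: 28.55
tcp_pos: [0.4353, -0.2197, 0.4292]
ee_rot: [1.058, 1.301, -1.057]
force: [1.0, 0.9, -2.9]
width: 0.0483
```

```bash
python3 - <<'E'
from plan import *
to(435.5,-220.5,255.7+5)
e=grab("scene")
cv2.imwrite("pics/z15.png",cv2.resize(e["bgr"][65:245,110:290],None,fx=3.3,fy=3.3,interpolation=cv2.INTER_CUBIC))
E
```

```text
t 28.55 tcp [ 435.3 -219.7  429.2] x [-0.001  0.001 -1.   ] jawaz -78.3 q [-0.708  0.212  1.564  0.     1.367  0.658] F [ 1.   0.9 -2.9] T [-0.03  0.01  0.04] w 48.3
 at current yaw: t(mm) [168.5   0.2   1.1]
```

View pics/z15.png

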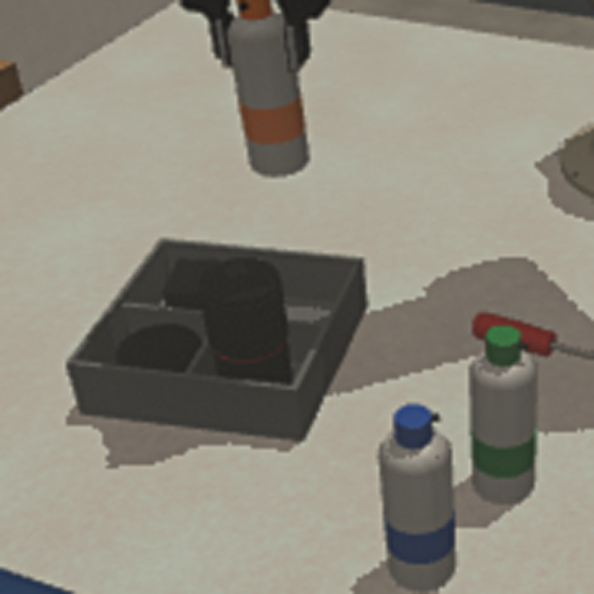

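Emit:
send_rows(increments=[{"tx": 0.03,"ty": 0,"tz": 0.001,"rx": 0,"ry": 0,"rz": 0},{"tx": 0.03,"ty": 0,"tz": 0,"rx": 0,"ry": 0,"rz": 0},{"tx": 0.03,"ty": 0,"tz": 0,"rx": 0,"ry": 0,"rz": 0},{"tx": 0.03,"ty": 0,"tz": 0,"rx": 0,"ry": 0,"rz": 0},{"tx": 0.02,"ty": 0,"tz": 0,"rx": 0,"ry": 0,"rz": 0},{"tx": 0.012,"ty": 0,"tz": 0,"rx": 0,"ry": 0,"rz": 0},{"tx": 0.007,"ty": 0,"tz": 0,"rx": 0,"ry": 0,"rz": 0},{"tx": 0.003,"ty": 0,"tz": 0,"rx": 0,"ry": 0,"rz": 0},{"tx": 0.002,"ty": 0,"tz": 0,"rx": 0,"ry": 0,"rz": 0},{"tx": 0,"ty": 0,"tz": 0,"rx": 0,"ry": 0,"rz": 0},{"tx": 0,"ty": 0,"tz": 0,"rx": 0,"ry": 0,"rz": 0}])

```text
clock: 29.98
tcp_pos: [0.4355, -0.2211, 0.2665]
ee_rot: [1.057, 1.298, -1.057]
force: [0.1, -0.1, -2.9]
width: 0.0486
```

```bash
python3 - <<'E'
from plan import *
to(435.5,-220.5,255.7+5)
e=grab("scene")
cv2.imwrite("pics/z16.png",cv2.resize(e["bgr"][65:245,110:290],None,fx=3.3,fy=3.3,interpolation=cv2.INTER_CUBIC))
E
```

```text
t 29.98 tcp [ 435.5 -221.1  266.5] x [ 0. -0. -1.] jawaz -78.3 q [-0.71   0.396  1.779  0.     0.966  0.656] F [ 0.1 -0.1 -2.9] T [-0.01  0.01  0.05] w 48.6
 at current yaw: t(mm) [ 5.8  0.1 -0.6]
```

View pics/z16.png

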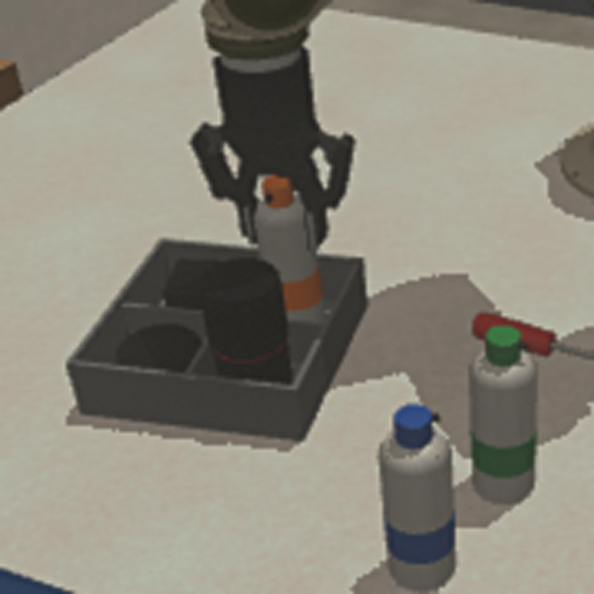

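The can is inside the empty bay, about 6 mm above the floor.

Emit:
send_rows(increments=[{"tx": 0.002,"ty": 0,"tz": 0,"rx": 0,"ry": 0,"rz": 0},{"tx": 0.002,"ty": 0,"tz": 0,"rx": 0,"ry": 0,"rz": 0},{"tx": 0.001,"ty": 0,"tz": 0,"rx": 0,"ry": 0,"rz": 0},{"tx": 0.001,"ty": 0,"tz": 0,"rx": 0,"ry": 0,"rz": 0},{"tx": 0,"ty": 0,"tz": 0,"rx": 0,"ry": 0,"rz": 0},{"tx": 0,"ty": 0,"tz": 0,"rx": 0,"ry": 0,"rz": 0}])

```text
clock: 30.78
tcp_pos: [0.4355, -0.2209, 0.2607]
ee_rot: [1.057, 1.299, -1.057]
force: [-2.5, 3.0, 5.5]
width: 0.0482
```

```bash
python3 - <<'E'
from plan import *
show()
E
```

```text
t 30.77 tcp [ 435.5 -220.9  260.7] x [ 0. -0. -1.] jawaz -78.3 q [-0.71   0.405  1.784  0.     0.952  0.656] F [-2.5  3.   5.5] T [0.54 0.29 0.  ] w 48.2
```

Emit:
send_rows(increments=[{"tx": 0,"ty": 0,"tz": 0,"rx": 0,"ry": 0,"rz": 0},{"tx": 0,"ty": 0,"tz": 0,"rx": 0,"ry": 0,"rz": 0},{"tx": 0,"ty": 0,"tz": 0,"rx": 0,"ry": 0,"rz": 0},{"tx": 0,"ty": 0,"tz": 0,"rx": 0,"ry": 0,"rz": 0}], gripper=0.08)

```text
clock: 31.28
tcp_pos: [0.4355, -0.221, 0.2602]
ee_rot: [1.057, 1.299, -1.057]
force: [-0.1, 0.2, 0.0]
width: 0.08
```

```bash
python3 - <<'E'
from plan import *
show()
E
```

```text
t 31.27 tcp [ 435.5 -221.   260.2] x [-0. -0. -1.] jawaz -78.3 q [-0.71   0.406  1.784 -0.     0.951  0.656] F [-0.1  0.2  0. ] T [0.03 0.02 0.02] w 80.0
```

Emit:
send_rows(increments=[{"tx": -0.01,"ty": 0,"tz": 0,"rx": 0,"ry": 0,"rz": 0},{"tx": -0.02,"ty": 0,"tz": 0,"rx": 0,"ry": 0,"rz": 0},{"tx": -0.03,"ty": 0,"tz": 0,"rx": 0,"ry": 0,"rz": 0},{"tx": -0.03,"ty": 0,"tz": 0,"rx": 0,"ry": 0,"rz": 0},{"tx": -0.03,"ty": 0,"tz": 0,"rx": 0,"ry": 0,"rz": 0},{"tx": -0.03,"ty": 0,"tz": 0,"rx": 0,"ry": 0,"rz": 0},{"tx": 0,"ty": 0,"tz": 0,"rx": 0,"ry": 0,"rz": 0},{"tx": 0,"ty": 0,"tz": 0,"rx": 0,"ry": 0,"rz": 0},{"tx": 0,"ty": 0,"tz": 0,"rx": 0,"ry": 0,"rz": 0}])

```text
clock: 32.4
tcp_pos: [0.4354, -0.221, 0.4094]
ee_rot: [1.058, 1.301, -1.058]
force: [-0.1, -0.8, -0.0]
width: 0.0801
```

```bash
python3 - <<'E'
from plan import *
show()
grab("scene","pics/s17.png"); grab("top","pics/t17.png")
E
python3 - <<'E' 
exec(open('m.py').read().split('P("red"')[0].replace('print("station','0 and print("station').replace('print("caddy','0 and print("caddy').replace('print(np.deg','0 and print(np.deg'))
P("red",mask(d,172,4),.088,(95,228,128,265))
P("blue",mask(d,105,125),.088,(90,195,128,215))
P("green",mask(d,50,80,100,80),.146,(210,190,232,213))
P("bluecan",mask(d,105,125,100,100),.146,(222,145,242,165))
print(proj(e,[.4355,-.221,.151]))
for b in blobs(mask(e,5,16,100,60)): print(b[:3])
E
```

```text
t 32.4 tcp [ 435.4 -221.   409.4] x [-0.001  0.001 -1.   ] jawaz -78.3 q [-0.71   0.228  1.596 -0.     1.319  0.656] F [-0.1 -0.8 -0. ] T [-0.01  0.03  0.02] w 80.1
red centroid [452.1 272.8] rect [452.3 272.9] sizes [np.float64(11.9), np.float64(56.0)] ang -163.1 circ [452.3 272.7] 12.175895690917969
blue centroid [548.9 297. ] rect [548.8 297.3] sizes [np.float64(56.7), np.float64(11.5)] ang -79.5 circ [548.8 297.3] 12.257750511169434
green centroid [555.6  30.5] rect [555.2  30.6] sizes [np.float64(22.1), np.float64(22.1)] ang -178.9 circ [555.6  30.8] 5.606784343719482
bluecan centroid [662.1   8.9] rect [662.6   8.2] sizes [np.float64(22.3), np.float64(22.5)] ang -179.0 circ [661.9   8.9] 5.439929008483887
[[194.92392619 121.27040376]]
(np.int32(11712), array([41.7, 75.2]), array([  0,   2, 115, 164], dtype=int32))
(np.int32(337), array([506.1,  32.7]), array([497,   7,  15,  41], dtype=int32))
(np.int32(72), array([195.6, 124.3]), array([191, 120,  10,  10], dtype=int32))
(np.int32(106), array([201.5, 155.3]), array([196, 149,  12,  12], dtype=int32))
(np.int32(622), array([ 11.3, 181.1]), array([  0, 168,  35,  35], dtype=int32))
(np.int32(6602), array([ 46.9, 227. ]), array([  0, 176, 103, 103], dtype=int32))
(np.int32(187), array([325.5, 188.8]), array([311, 179,  30,  20], dtype=int32))
(np.int32(21), array([364.2, 185.1]), array([362, 183,   5,   5], dtype=int32))
```

View pics/s17.png

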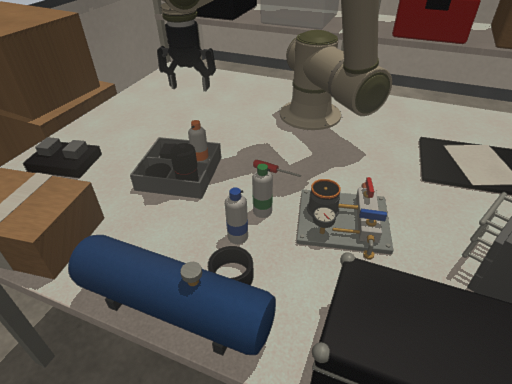

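View pics/t17.png

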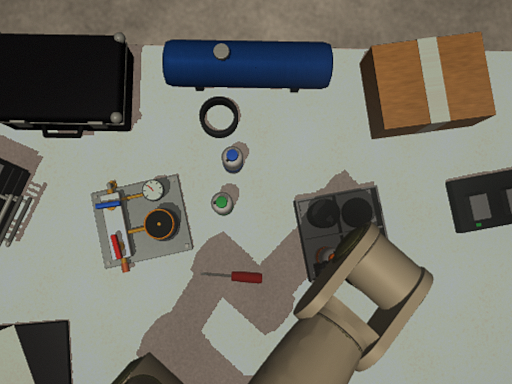

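The can stands upright in the bay: its head is at (195.6,124) in the scene view against a predicted (195,121) for the head's top. Both valves are at their stops, the bystanders have not moved, and the gripper is clear. I hand in.

```bash
python3 -c "
from station import r
print(r.hand_in())"
```

```text
the job is handed in; nothing more can be done
None
```

The station is set, the orange-headed can is charged, and it stands upright in the caddy's empty bay. I handed the job in at about 32.5 s of the 70 s; the hand-in gives no verdict.

- **Valves:** I closed the red vent valve first, then opened the blue supply valve, turning each until the wrist torque rose against its stop. My last check put the red bar at 16.9° (17.4° expected at the stop) and the blue at 100.5° (99.2° expected). Both are within image resolution.
- **Charging:** I pressed the can down about 12.4 mm of the pad's 12 mm travel. I held it there for roughly 3 s without a break, at about 31 N at the wrist. The gauge needle showed no visible change while the can was held down, so I took force and travel as the evidence that it was fully pressed.
- **Placing:** I lowered the can until it touched the bay floor, with about 5.5 N up on the wrist, then opened the fingers and withdrew. The camera shows it upright where I aimed it.
- **Everything else:** The blue and green cans measured within about 1 mm of where they began. The screwdriver, tape and caddy contents looked unmoved by eye; I did not measure them.
- **Off-centre grip on the red valve:** My first grip was a few mm off its axis, which gave about 28 N of side force until I corrected it. That is below the 120 N wrist limit, and only the fingers were touching.

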